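# Close up the music box

## Robot

A 6-joint arm with a two-finger parallel gripper is mounted at the origin on the work surface. World frame = base frame: x ahead of the robot, y to its left, z up, the work surface at z = 0. Lengths are in mm, angles in rad, forces in N, time in s.
With the tool pointing down it reaches from about 300 to 775 mm from the base axis. Payload 14.6 kg.
Tool frame: the origin (TCP) lies between the finger pads; the fingertips stand 25 mm ahead of it and the grasp point (between the pads) lies 6 mm ahead of it; z points along the fingers, y is the line along which they close (so a half turn about z gives the same grasp; the last joint's range is limited). The gripper opens to 94 mm and grips with 3 to 60 N. Pads are 16 mm wide; open, the fingers measure 119 mm over their backs; the gripper's body (75 mm by 177 mm) begins 78 mm behind the grasp point.
Start: joints at [1.054, 0.3, 1.521, -0, 1.321, -0.067], TCP at [239.128, 495.285, 230.446] pointing down, gripper open.
Joint ranges: [-3.03, 3.03], [-0.79, 2.21], [0.23, 2.52], [-1.04, 4.18], [0, 3.07], [-2.55, 2.55]. Speed limits (rad/s): [2.22, 2.22, 2.57, 3.14, 3.14, 3.14].

## Interface

Orientations are given as [roll, pitch, yaw] about the fixed x, y, z axes, in that order (R = Rz(yaw) Ry(pitch) Rx(roll)).
In Python, from cell import manip gives the robot as it stands. The module is installed in compiled form; this text tells all that it offers.
- The arm moves only by the tool step_arm, never from a script. Its argument "series" is one flat list of numbers, 5 for each row, row after row: the shift along the world's x, y, z in mm, then the turn about the world's z in rad, then the closure, from 0 (fully open) to 1 (shut). In form: [dx, dy, dz, spin, jaw, dx, dy, dz, spin, jaw, ...]. A call has 1 to 20 rows; each row shifts and turns the commanded pose from where the row before left it; what a row does not reach is not made up. A row lasts 1/8 s, in which the tool goes at most 62.5 mm and 10.7 degrees, less where a joint would pass 70% of its speed; a pose out of reach is approached as far as the arm can. A call is refused whole if a number of a shift passes 62.5 or a number of a turn 0.188, either way. A call with a gripper value outside its range is refused whole. The fingers move at their own pace and stop on an object; "squeeze" is the grip in N (left out, the last holds). Time passes only in rows, so rows that do not move let the fingers close. It gives the time, the measured TCP pose, the force, the opening and the grip force at its end, in the units of the state.
- manip.read_state(): the state, without advancing time (a new reading comes with each control period).
- manip.camera(name): name is "side" or "top" or "wrist"; returns (picture, depth): 400x640x3 uint8, blue, green, red; 400x640 float32, mm along the optical axis (not along the pixel's ray), 0 where there is no reading.
- manip.camera_info(name): a dict with "fovy" (degrees; the focal length in pixels is half the picture's height over the tangent of half this angle, whatever the lens; pixels are square), "cx", "cy" (the principal point, pixels), "eye" and "orientation" of the camera in the world. Camera axes: x right, y down, z forward; pixel columns grow to the right and rows downward; lengths in mm; the calibration is good to about 2 mm. A picture is of the moment at which its call begins: read the wrist's pose just before it. camera_info takes no time and is no camera call; for the wrist camera it gives the pose at the moment of the call.
- manip.sign_off(): hands the job in; it is judged then, once.
The state is a dict: "clock": time; "joints": joint angles; "qd": joint speeds; "effort": joint torques, N m; "eef_pos": TCP position; "eef_rot": TCP orientation; "wrist_force": force on the tool from outside, world axes, zero at the start; "moment": the same for the moment, N m; "finger_gap": finger opening in mm; "finger_force": force on a finger pad.
Only numpy, scipy, OpenCV 4.12 (cv2) and the standard library are available. Lean on these libraries where they do the work, as an engineer would, in place of code of your own. Each camera call takes 0.05 s, during which the arm holds its last target. There are 200 camera calls.

## Task

Set the silver movement flat in the larger compartment of the black lacquered case, lengthwise along the hinge. Then bring the heavy lid down under control, never letting it drop or slam, and press it home gently until its catch snaps and it is fully shut. Leave the lamp and everything else on the table alone.

Things in the scene. Friction and masses are not known exactly. Their poses are not given: they have to be found in the camera images.
- case: Black lacquered music-box case, fixed: 150 mm deep (its x), 210 wide (its y), walls 10 thick, rim 70 above the table. Origin on the table under its centre; x points from the front wall to the hinge, which runs along its y at x = +75, z = 70. An 8 mm divider at y = -39 (top at z = 62) parts the larger compartment (130 x 130, y from -35 to +95) from a small one. The catch is at the front, y = 0.
- bay (a point): Centre of the larger compartment's floor, 16 mm above the table and 54 mm below the rim; at (0, +30, 16) mm in the case's frame, axes as the case's.
- lid (a joint): Lid angle, rad: 0 fully shut, grows as it opens, starts leaning back at 1.62-1.78, stop at 1.92. Slab 150 x 210 x 14 mm, 0.45 kg, hinged on its rear lower edge; hinge friction 0.09 N m, so it stays put only near upright (above about 1.3), else falls. A sprung roller catch holds it 9 mm ajar at the front (0.07 rad) until pressed down at the front with 8 to 16 N; then it snaps and stays shut.
- lid_tab (a point): Centre of the brass lifting tab: 60 mm wide, 5 thick, standing out 24 from the middle of the lid's front edge. It is 162 mm from the hinge line and 4.5 above the lid's underside. Its frame turns with the lid: x from the tab to the hinge, y along the hinge, z out of the lid's outer face. With the lid shut the tab's underside is 72 mm above the table and the lid's top 84.
- movement: Silver music movement, about 0.32 kg: bedplate 112 mm long (its x), 54 mm wide (its y), 38 mm high. Origin at the centre of its underside. Best gripped from above across its width (54 mm) on the two parallel side rails, 60 mm long, 7 to 24 mm above its underside.
- movement_grip (a point): Point midway between the movement's two side rails, 16 mm above its underside and 4 mm along its x from its centre; axes as the movement's.
- lamp: Hanging lamp, fixed, over and behind the open lid's top edge: frosted bulb 60 mm across, its lowest point 330 mm above the table; brass socket; dark shade 120 mm across, from 372 to 452 mm height. Origin on the table straight below the bulb. Not to be touched: an upright gripper over the open lid's edge would meet it; one tilted 30 degrees or more back towards the case's front clears it.
- bench_block: Square steel bench block, 82 x 82 x 24 mm; origin at the centre of its underside. Leave it alone.
- screwdriver: Ebony-handled screwdriver lying along its x, 180 mm long, handle 26 mm thick; origin under its middle. Leave it alone.
- snuff_box: Small closed black snuff box, 90 x 58 x 27 mm; origin at the centre of its underside. Leave it alone.
- oil_bottle: Small amber oil bottle, 38 mm diameter, 85 mm high; origin at the centre of its underside. Leave it alone.
- loupe: Black eye loupe, 38 mm diameter, 36 mm high; origin at the centre of its underside. Leave it alone.
- winding_key: Brass winding key lying along its x, 76 mm long; origin under its middle. Leave it alone.
- screw_dish: White china screw dish, 64 mm diameter, 22 mm high; origin at the centre of its underside. Leave it alone.
There are look-alikes about, which are no part of the job. What is shaped like the movement but blue, pink or turquoise is not meant.

How it is judged (in metres and radians):
On the way:
1. the movement lies flat in the larger compartment, let go, with the lid still open (z of movement in the frame of bay between -0.004 and 0.004 m and x of movement in the frame of bay between -0.045 and 0.045 m and y of movement in the frame of bay between -0.02 and 0.02 m and angle between movement's own z axis and vertical below 0.06 rad and angle between the x axis of movement and the y axis of case, either way round below 0.26 rad and contact force between the fingers and movement below 0.2 N and value of joint lid above 1 rad), for 0.2 s.
At the end, for the whole second after the job is handed in: The lid is fully shut and at rest (within 0.015 rad, about 2 mm at its front edge) with its catch snapped, and the movement lies at rest, flat on the floor of the larger compartment and lengthwise along the hinge (within 15 degrees) (value of joint lid below 0.015 rad and velocity of joint lid between -0.05 and 0.05 rad/s and z of movement in the frame of bay between -0.004 and 0.004 m and x of movement in the frame of bay between -0.045 and 0.045 m and y of movement in the frame of bay between -0.02 and 0.02 m and angle between movement's own z axis and vertical below 0.06 rad and angle between the x axis of movement and the y axis of case, either way round below 0.26 rad and linear speed of movement below 0.02 m/s); the robot touches nothing.
It fails at once if the lid dropped or slammed (moving shut faster than 1.8 rad/s, about 0.3 m/s at the tab, in its last 15 degrees before the catch) (value of joint lid between 0.08 and 0.26 rad and velocity of joint lid below -1.8 rad/s).
It fails at once if the case or lid forced (more than 60 N) (contact force between any of the fingers, the arm and case above 60 N).
It fails at once if the lamp touched (contact force between any of the arm, the fingers and lamp above 1 N).
It fails at once if another thing on the table disturbed (shifted by more than 20 mm) (distance of any of bench_block, screwdriver, snuff_box, oil_bottle, loupe, winding_key, screw_dish from where it was at the start of the episode above 0.02 m).
It also fails if it takes over 54 s, if anything falls off the work surface, if the arm or the gripper's body presses on something with over 40 N, if the wrist force passes 120 N, or if a joint passes its speed limit or range.

## Working session

There is one attempt and no reset: what is moved stays moved. The work goes in short steps, Python scripts to look and compute and a tool call to move; the robot and the scene stay as the last step left them, time stands still between calls to the robot, and variables do not carry over. Pictures are saved under pics/ and viewed, at most 10 in all, crops included, and the job is handed in when it is done.

Besides the shell and the picture viewer there is one more tool, called after "Emit:" as a command line: name --argument value ..., lists and objects as JSON in quotes. step_arm: Moves the arm, as the interface text tells. Its arguments: {"type":"object","properties":{"series":{"type":"array"},"squeeze":{"type":"number"}},"required":["series"]}

```bash
mkdir -p pics; cat > h.py <<'E'
import numpy as np, cv2
from cell import manip
from scipy.spatial.transform import Rotation as R
def cam(n):
    i=manip.camera_info(n); p,d=manip.camera(n); return i,p,d
def pts(i,d,uv):
    f=200/np.tan(np.radians(i['fovy'])/2); u,v=np.array(uv,float).T
    z=d[np.int32(v),np.int32(u)]
    c=np.c_[(u-i['cx'])/f*z,(v-i['cy'])/f*z,z]
    return c@rot(i).T+np.array(i['eye'])
def rot(i):
    o=np.array(i['orientation'],float)
    return o if o.shape==(3,3) else R.from_euler('xyz',o).as_matrix()
E
python3 - <<'E'
from h import *
print(manip.read_state())
for n in('top','side'):
    i,p,d=cam(n); print(i); cv2.imwrite(f'pics/{n}0.png',p); np.save(n+'d.npy',d)
E
```

```text
{'clock': 0.0, 'joints': array([ 1.05442101e+00,  3.00467709e-01,  1.52159732e+00, -1.26253518e-05,
        1.32070119e+00, -6.66106434e-02]), 'qd': array([-0.0011494 ,  0.00027531,  0.00027178,  0.00036742,  0.00240677,
        0.00090218]), 'effort': array([-1.12049293e-03, -5.31815064e+01, -3.52725792e+01,  7.07434723e-02,
        2.44842202e-02, -1.25744891e-04]), 'eef_pos': array([239.00576596, 495.08684779, 229.88130608]), 'eef_rot': array([-3.14042087e+00, -6.59127352e-05,  2.69183108e+00]), 'wrist_force': array([ 0.55192889,  1.45759077, -0.36801181]), 'moment': array([-0.01575027, -0.03111835,  0.04330655]), 'finger_force': 0.0, 'finger_gap': 93.21295129735701}
{'fovy': 44.45557027623815, 'cx': 316.3391504167828, 'cy': 198.5791214957129, 'eye': array([ 406.80658745,   50.95070704, 1188.16021451]), 'orientation': array([-3.00930131,  0.01795425, -1.54230216])}
{'fovy': 57.00998508106233, 'cx': 319.586168498159, 'cy': 199.60872800667605, 'eye': array([458.1049162 , 785.16395927, 752.51387522]), 'orientation': array([-2.31047076, -0.01056902, -3.02246922])}
```

View pics/top0.png

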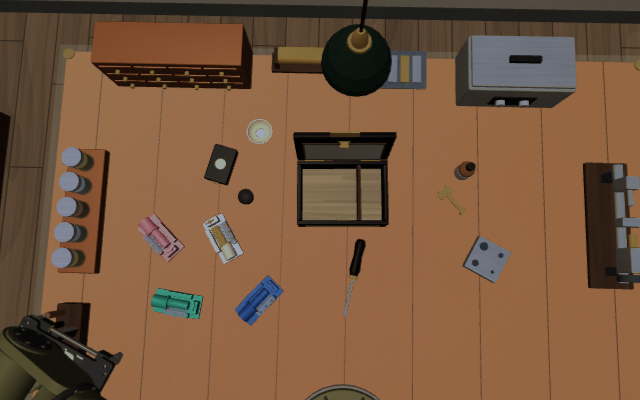

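View pics/side0.png

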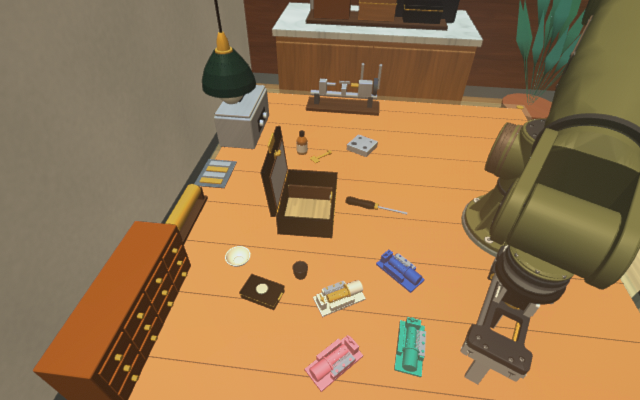

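The movement look-alikes in the top view are at pink (161,237), turquoise (177,303), blue (260,300) and white/silver (222,239). The last one fits "silver". The case is at (343,193) with its hinge towards +x and the large compartment on the left (+y). The lid is behind it at (345,147) and the lamp is at (357,60). Next I'll measure these and crop the candidate.

```bash
python3 - <<'E'
from h import *
i,p,d=cam('top')
cv2.imwrite('pics/crop.png',cv2.resize(np.hstack([p[195:285,180:300],p[110:200,290:410]]),None,fx=3.3,fy=3.3,interpolation=cv2.INTER_CUBIC))
def P(uv): return pts(i,d,uv).round(0)
H,W=d.shape; vv,uu=np.mgrid[:H,:W]; X=pts(i,d,np.c_[uu.ravel(),vv.ravel()]).reshape(H,W,3); np.save('X.npy',X)
z=X[...,2]
print('table',np.median(z[250:300,400:440]))
# case rim: z 60..76 in region
def box(m,n):
    q=X[m][:,:2].astype(np.float32); print(n,len(q),cv2.minAreaRect(q),np.median(X[m],0).round(1))
reg=np.zeros((H,W),bool); reg[150:235,285:400]=1
box(reg&(abs(z-70)<4),'rim')
reg[:]=0; reg[205:270,195:248]=1
for lo,hi in((4,50),(4,16),(25,45)): box(reg&(z>lo)&(z<hi),f'mov{lo}-{hi}')
# lid
reg[:]=0; reg[120:175,285:405]=1
for k in range(80,260,15):
    m=reg&(z>k)&(z<k+15)
    if m.sum(): print('lid',k,m.sum(),X[m].min(0).round(),X[m].max(0).round())
m=np.zeros((H,W),bool); m[0:110,300:410]=1
m&=z>340; box(m,'lamp'); print(X[m].max(0))
# side
i,p,d=cam('side')
uu2=np.c_[uu.ravel(),vv.ravel()]; Y=pts(i,d,uu2).reshape(H,W,3); np.save('Y.npy',Y)
reg[:]=0; reg[40:110,195:262]=1
for lo,hi in((325,345),(345,365),(372,390),(390,460)):
    m=reg&(Y[...,2]>lo)&(Y[...,2]<hi)
    if m.sum(): print('lampS',lo,m.sum(),Y[m].min(0).round(),Y[m].max(0).round())
reg[:]=0; reg[120:225,255:300]=1
for k in range(80,260,15):
    m=reg&(Y[...,2]>k)&(Y[...,2]<k+15)&(Y[...,0]>400)
    if m.sum(): print('lidS',k,m.sum(),Y[m].min(0).round(),Y[m].max(0).round())
E
```

```text
table 1.0937283744552815
rim 1312 ((573.3434448242188, 15.953147888183594), (151.40003967285156, 210.0266571044922), 1.5594278573989868) [564.7  15.6  70.4]
mov4-50 1277 ((464.2366027832031, 305.00689697265625), (157.76593017578125, 127.0595474243164), 3.2253661155700684) [460.7 298.3  24.4]
mov4-16 516 ((464.2366027832031, 305.00689697265625), (157.76593017578125, 127.0595474243164), 3.2253661155700684) [454.7 298.8   6.3]
mov25-45 623 ((460.9412536621094, 299.856201171875), (107.60563659667969, 53.706295013427734), 31.093534469604492) [460.9 296.2  31.3]
lid 80 188 [643. -85.  80.] [653. 122.  95.]
lid 95 183 [644. -86.  95.] [655. 122. 110.]
lid 110 190 [645. -85. 110.] [657. 123. 125.]
lid 125 195 [646. -85. 125.] [657. 122. 140.]
lid 140 227 [649. -86. 140.] [659. 123. 155.]
lid 155 202 [650. -85. 155.] [660. 122. 170.]
lid 170 188 [651. -85. 170.] [661. 122. 185.]
lid 185 313 [645. -84. 185.] [662. 122. 200.]
lid 200 315 [643. -85. 200.] [674. 124. 215.]
lid 215 607 [657. -86. 215.] [676. 123. 230.]
lid 230 121 [663. -11. 230.] [670.  48. 245.]
lid 245 16 [664.  -9. 245.] [668.
[... 199 characters left out ...]
38 [735.  12. 333.] [772.  33. 345.]
lampS 345 68 [730.   9. 345.] [777.  38. 355.]
lampS 372 455 [697.  -8. 372.] [813.  69. 390.]
lampS 390 1612 [699. -24. 390.] [811.  67. 460.]
lidS 80 136 [ 645. -333.   80.] [807. 126.  95.]
lidS 95 114 [ 647. -307.   95.] [807. 125. 110.]
lidS 110 119 [648. -84. 110.] [665. 127. 125.]
lidS 125 121 [649. -71. 125.] [666. 127. 140.]
lidS 140 127 [651. -84. 140.] [668. 125. 155.]
lidS 155 125 [652. -84. 155.] [668. 126. 170.]
lidS 170 114 [654. -80. 170.] [670. 126. 185.]
lidS 185 173 [646. -85. 185.] [671. 125. 200.]
lidS 200 160 [646. -78. 200.] [673. 126. 215.]
lidS 215 228 [660. -81. 215.] [679. 125. 230.]
lidS 230 56 [665. -10. 230.] [672.  50. 244.]
```

View pics/crop.png

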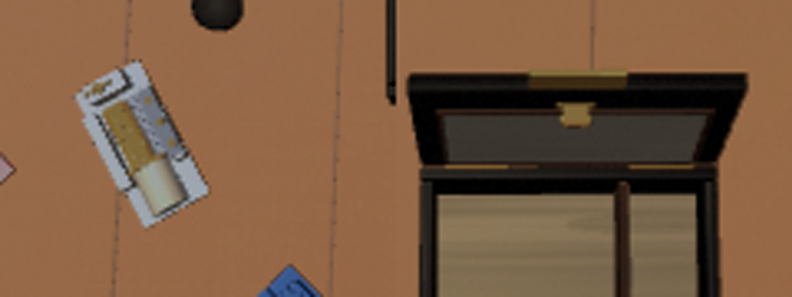

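The crop shows the silver movement (white bedplate, brass cylinder), with its long axis running from upper left to lower right. The lid's underside has the brass catch, and the tab is at its top edge. Next I'll refine the yaws.

```bash
python3 - <<'E'
from h import *
X=np.load('X.npy'); z=X[...,2]; H,W=z.shape
m=np.zeros((H,W),np.uint8); m[205:270,190:250]=1; m&=((z>3)&(z<50)).astype(np.uint8)
n,l,s,c=cv2.connectedComponentsWithStats(m); k=1+np.argmax(s[1:,4]); q=X[l==k]
print('mov',s[k],cv2.minAreaRect(q[:,:2].astype(np.float32)))
for lo,hi in((3,9),(10,24),(24,45)):
    t=q[(q[:,2]>lo)&(q[:,2]<hi)]; print(lo,len(t),cv2.minAreaRect(t[:,:2].astype(np.float32)), np.percentile(t[:,2],[5,50,95]))
# case front edge & left edge: rim points, extreme per column
rim=(abs(z-70)<5); rim[:160]=0; rim[235:]=0; rim[:,:285]=0; rim[:,400:]=0
fx=[]
for u in range(305,382):
    v=np.where(rim[:,u])[0]
    if len(v): fx.append(X[v.max(),u])
fx=np.array(fx); print('front',np.polyfit(fx[:,1],fx[:,0],1),np.median(fx,0))
ly=[];ry=[]
for v in range(175,222):
    u=np.where(rim[v])[0]
    if len(u): ly.append(X[v,u.min()]); ry.append(X[v,u.max()])
for e in(np.array(ly),np.array(ry)): print('side',np.polyfit(e[:,0],e[:,1],1),np.median(e,0))
# tab
tb=(z>228)&(z<252); tb[:120]=0; tb[150:]=0; tb[:,:310]=0; tb[:,380:]=0
print('tab',np.percentile(X[tb],[3,50,97],axis=0).round(1))
E
```

```text
mov [ 203  213   41   51 1118] ((455.7384338378906, 300.8857727050781), (129.50875854492188, 65.06192016601562), 31.172176361083984)
3 242 ((455.7384338378906, 300.8857727050781), (129.50875854492188, 65.06192016601562), 31.172176361083984) [3.51889122 6.471689   8.74562223]
10 181 ((461.0545654296875, 300.12530517578125), (110.39413452148438, 54.09708023071289), 31.189510345458984) [10.30106016 19.28456077 23.71565605]
24 656 ((460.9206848144531, 299.9270324707031), (107.72184753417969, 53.85313034057617), 31.403194427490234) [25.00245301 31.01572412 39.72189314]
front [-2.59723582e-02  4.98413207e+02] [498.13594898  12.64429999  68.87740295]
side [3.64285442e-02 9.95867400e+01] [554.87077019 119.81057594  70.03770225]
side [ 4.04168093e-02 -1.10737497e+02] [560.47959702 -87.28317453  70.69423966]
tab [[663.1  -9.2 229.3]
 [665.3  20.  241.3]
 [669.1  47.5 246.6]]
```

Emit:
step_arm --series '[18.5,-16.25,-10,-0.179,0,18.5,-16.25,-10,-0.179,0,18.5,-16.25,-10,-0.179,0,18.5,-16.25,-10,-0.179,0,18.5,-16.25,-10,-0.179,0,18.5,-16.25,-10,-0.179,0,18.5,-16.25,-10,-0.179,0,18.5,-16.25,-10,-0.179,0,18.5,-16.25,-10,-0.179,0,18.5,-16.25,-10,-0.179,0,18.5,-16.25,-10,-0.179,0,18.5,-16.25,-10,-0.179,0,0,0,0,0,0,0,0,0,0,0]' --squeeze 25

```text
clock: 1.95
eef_pos: [460.8, 300.7, 110.6]
eef_rot: [-3.141, 0.0, 0.547]
wrist_force: [-1.2, 0.3, 0.6]
finger_gap: 94.0
finger_force: 0.0
```

```bash
python3 - <<'E'
from h import *
s=manip.read_state(); print(s['eef_pos'],s['eef_rot'],s['joints'])
i,p,d=cam('wrist'); cv2.imwrite('pics/w1.png',p)
H,W=d.shape; vv,uu=np.mgrid[:H,:W]; X=pts(i,d,np.c_[uu.ravel(),vv.ravel()]).reshape(H,W,3); z=X[...,2]
m=((z>25)&(z<45)&(d>0)&(np.hypot(X[...,0]-460,X[...,1]-300)<85)).astype(np.uint8)
n,l,st,c=cv2.connectedComponentsWithStats(m); k=1+np.argmax(st[1:,4]); print(st[k],cv2.minAreaRect(X[l==k][:,:2].astype(np.float32)))
E
```

```text
[460.76400244 300.69289257 110.63432224] [-3.14141487e+00  7.44518112e-06  5.47051656e-01] [5.11548396e-01 4.28190735e-01 1.64367057e+00 2.02268837e-04
 1.06974511e+00 1.53519591e+00]
[ 292  167   64  124 4792] ((454.6409912109375, 290.2979736328125), (85.32244873046875, 42.8434944152832), 29.38911247253418)
```

View pics/w1.png

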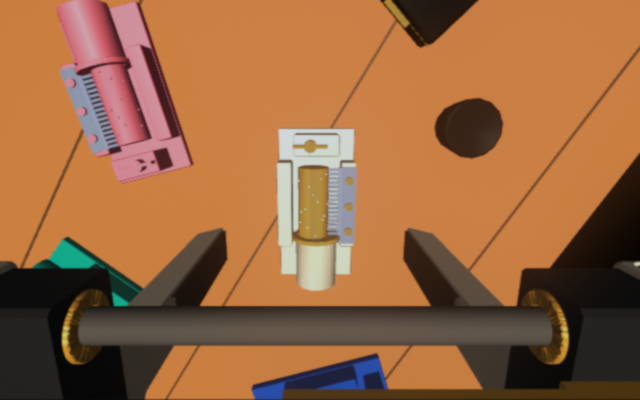

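The wrist view has the movement at (316,205), centred and square between the fingers at 224 and 405. I'll descend and grip.

Emit:
step_arm --series '[0,0,-25,0,0,0,0,-25,0,0,0,0,-20,0,0,0,0,-12,0,0,0,0,0,0,0.6,0,0,0,0,0.6,0,0,0,0,0.6,0,0,0,0,0.6]' --squeeze 25

```text
clock: 3.0
eef_pos: [461.3, 300.4, 28.9]
eef_rot: [-3.142, -0.001, 0.544]
wrist_force: [0.9, -0.4, -0.4]
finger_gap: 57.6
finger_force: 0.0
```

Emit:
step_arm --series '[0,0,0,0,0.7,0,0,0,0,0.7,0,0,0,0,0.7]'

```text
clock: 3.38
eef_pos: [461.3, 300.4, 28.8]
eef_rot: [3.142, -0.0, 0.544]
wrist_force: [-1.0, -1.1, 6.1]
finger_gap: 53.8
finger_force: 25.0
```

Emit:
step_arm --series '[0,0,20,0,0.7,0,0,40,0,0.7,0,0,40,0,0.7,9.2,-25.4,0,0.1057,0.7,9.2,-25.4,0,0.1057,0.7,9.2,-25.4,0,0.1057,0.7,9.2,-25.4,0,0.1057,0.7,9.2,-25.4,0,0.1057,0.7,9.2,-25.4,0,0.1057,0.7,9.2,-25.4,0,0.1057,0.7,9.2,-25.4,0,0.1057,0.7,9.2,-25.4,0,0.1057,0.7,9.2,-25.4,0,0.1057,0.7,0,0,0,0,0.7,0,0,0,0,0.7]'

```text
clock: 5.25
eef_pos: [552.7, 46.7, 128.0]
eef_rot: [-3.141, -0.0, 1.599]
wrist_force: [-0.3, 0.2, -2.7]
finger_gap: 53.8
finger_force: 25.0
```

```bash
python3 - <<'E'
from h import *
s=manip.read_state(); print(s['eef_pos'],s['eef_rot'],s['joints'],s['finger_force'])
i,p,d=cam('side'); cv2.imwrite('pics/s2.png',cv2.resize(p[100:260,220:440],None,fx=3.6,fy=3.6))
E
```

```text
[552.72836999  46.71195189 128.01719151] [-3.14065102e+00 -1.95967663e-04  1.59930398e+00] [ 1.81988529e-02  4.15245197e-01  1.61655187e+00  2.07862249e-04
  1.11073920e+00 -1.04012663e-02] 24.99993860721588
```

View pics/s2.png

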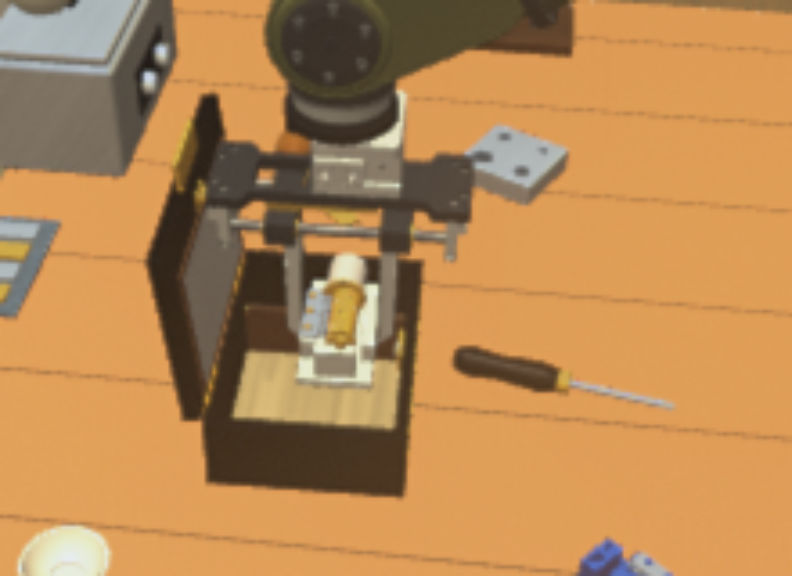

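The side view shows the movement held over the compartment, near (340,330) in the crop, just clear of the lid. I'll check its end clearances before lowering.

```bash
python3 - <<'E'
from h import *
i,p,d=cam('side'); H,W=d.shape; vv,uu=np.mgrid[:H,:W]; X=pts(i,d,np.c_[uu.ravel(),vv.ravel()]).reshape(H,W,3)
hsv=cv2.cvtColor(p,cv2.COLOR_BGR2HSV); z=X[...,2]
m=(hsv[...,1]<70)&(hsv[...,2]>120)&(z>95)&(z<125)&(abs(X[...,0]-553)<45)&(abs(X[...,1]-46)<80)
print(m.sum(),np.percentile(X[m],[1,50,99],axis=0).round(1))
m2=(abs(z-70)<4)&(abs(X[...,0]-570)<60)&(abs(X[...,1]-116)<20); print('rim y',np.percentile(X[m2][:,1],[2,98]))
i,p,d=cam('wrist'); X=pts(i,d,np.c_[uu.ravel(),vv.ravel()]).reshape(H,W,3); z=X[...,2]
hsv=cv2.cvtColor(p,cv2.COLOR_BGR2HSV)
m=(hsv[...,1]<70)&(hsv[...,2]>120)&(z>95)&(z<145)&(abs(X[...,0]-553)<35)&(abs(X[...,1]-46)<80)
print('wrist',m.sum(),np.percentile(X[m],[1,50,99],axis=0).round(1))
E
```

```text
393 [[518.7  -4.3 100.5]
 [550.2  79.8 116.1]
 [588.4 105.7 124.9]]
rim y [111.18250523 123.1279626 ]
wrist 15180 [[521.9  -4.1 104.7]
 [555.3  66.2 123.4]
 [585.5 103.3 138.4]]
```

Emit:
step_arm --series '[0,-3,0,0,0.7,0,0,-20,0,0.7,0,0,-20,0,0.7,0,0,-20,0,0.7,0,0,-12,0,0.7,0,0,-6,0,0.7,0,0,-4,0,0.7,0,0,0,0,0.7]'

```text
clock: 6.4
eef_pos: [553.2, 43.3, 46.6]
eef_rot: [3.141, 0.0, 1.601]
wrist_force: [-0.0, -0.3, -4.0]
finger_gap: 53.2
finger_force: 25.0
```

Emit:
step_arm --series '[0,0,-1.5,0,0.7,0,0,0,0,0.37,0,0,0,0,0.37,0,0,0,0,0.37]'

```text
clock: 6.9
eef_pos: [553.3, 43.3, 45.2]
eef_rot: [3.141, -0.0, 1.601]
wrist_force: [0.4, -0.7, 0.1]
finger_gap: 59.2
finger_force: 0.0
```

Emit:
step_arm --series '[0,0,20,0,0.37,0,0,40,0,0.37,0,0,50,0,0.37,0,0,50,0,0,0,0,55,0,0,0,25,0,0,0,0,25,0,0,0,0,24.7,0,0,0,0,0,0,0,0]'

```text
clock: 8.02
eef_pos: [553.0, 119.1, 260.0]
eef_rot: [3.142, -0.0, 1.603]
wrist_force: [-0.4, -0.3, 0.4]
finger_gap: 93.8
finger_force: 0.0
```

```bash
python3 - <<'E'
from h import *
i,p,d=cam('side'); H,W=d.shape; vv,uu=np.mgrid[:H,:W]; Y=pts(i,d,np.c_[uu.ravel(),vv.ravel()]).reshape(H,W,3)
print(manip.read_state()['eef_pos'],manip.read_state()['finger_gap'])
reg=np.zeros((H,W),bool); reg[120:225,255:300]=1
for k in (100,150,175,215):
    m=reg&(abs(Y[...,2]-k)<6)&(Y[...,0]>630)&(Y[...,0]<700)&(abs(Y[...,1]-16)<115)
    print('lid',k,m.sum(),Y[m].min(0).round(),Y[m].max(0).round())
cv2.imwrite('pics/s3.png',cv2.resize(p[30:260,190:440],None,fx=2.5,fy=2.5))
reg[:]=0; reg[40:110,195:262]=1
m=reg&(Y[...,2]>372)&(Y[...,2]<384)&(Y[...,0]>690)
q=Y[m]; A=np.c_[2*q[:,:2],np.ones(len(q))]; s=np.linalg.lstsq(A,(q[:,:2]**2).sum(1),rcond=None)[0]; print('shade',s[:2],np.sqrt(s[2]+s[0]**2+s[1]**2))
hsv=cv2.cvtColor(p,cv2.COLOR_BGR2HSV); z=Y[...,2]
m=(z>22)&(z<66)&(Y[...,0]>515)&(Y[...,0]<625)&(Y[...,1]>-15)&(Y[...,1]<108)
q=Y[m]; print('mov',len(q),cv2.minAreaRect(q[:,:2].astype(np.float32)),np.percentile(q[:,2],[5,50,99]))
E
```

```text
[553.0422765  118.13900896 259.92656207] 94.16410035133147
lid 100 86 [646. -51.  94.] [664. 124. 106.]
lid 150 95 [651. -53. 144.] [667. 126. 156.]
lid 175 96 [653. -65. 169.] [669. 125. 181.]
lid 215 194 [659. -32. 209.] [675. 126. 221.]
shade [758.30005659   6.99696824] 59.899245796053805
mov 406 ((554.9279174804688, 28.35513687133789), (83.02295684814453, 129.75469970703125), 23.37176513671875) [26.19022634 42.93538727 55.76877692]
```

View pics/s3.png

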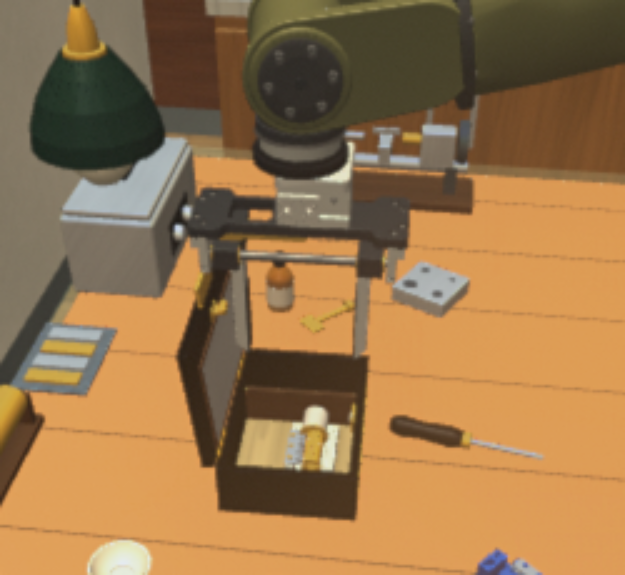

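The movement sits flat in the compartment at (315,445) in the crop. The lid is still at about 1.67 rad and the lamp shade is well clear. Next I'll hook the lid from behind at its +y end.

Emit:
step_arm --series '[20,0,0,0,0,25,0,0,0,0,25,0,0,0,0,14,0,0,0,0,0,0,-15,0,0,0,0,-20,0,0,0,0,-10,0,0,0,0,0,0,0]'

```text
clock: 9.07
eef_pos: [636.6, 117.7, 214.3]
eef_rot: [-3.14, 0.0, 1.601]
wrist_force: [-0.1, 0.7, -0.3]
finger_gap: 93.6
finger_force: 0.0
```

Emit:
step_arm --series '[-6,0,0,0,0,-6,0,0,0,0,-6,0,0,0,0,-6,0,0,0,0,-6,0,0,0,0,-4,0,0,0,0,-4,0,0,0,0,-3,0,0,0,0,0,0,0,0,0,0,0,0,0,0]'

```text
clock: 10.32
eef_pos: [596.1, 118.0, 214.8]
eef_rot: [-3.141, -0.0, 1.601]
wrist_force: [0.3, 0.1, 1.0]
finger_gap: 93.8
finger_force: 0.0
```

```bash
cat > lid.py <<'E'
from h import *
s=manip.read_state(); print(s['clock'],s['eef_pos'],s['wrist_force'])
i,p,d=cam('side'); H,W=d.shape; vv,uu=np.mgrid[:H,:W]; Y=pts(i,d,np.c_[uu.ravel(),vv.ravel()]).reshape(H,W,3)
m=(abs(Y[...,1]-125)<5)&(Y[...,2]>85)&(Y[...,2]<235)&(Y[...,0]>490)&(Y[...,0]<700)&(p.max(2)<90)
q=Y[m]; print(len(q),q.min(0),q.max(0))
for k in range(85,235,15):
    t=q[abs(q[:,2]-k)<6]
    if len(t): print(k,len(t),np.percentile(t[:,0],[5,50,95]).round(1))
cv2.imwrite('pics/cur.png',cv2.resize(p[30:260,190:440],None,fx=2.5,fy=2.5))
E
python3 lid.py
```

```text
10.325 [596.10131294 117.97360267 214.82246022] [0.25490364 0.08228741 0.98121264]
234 [548.9123576  120.01999624  86.21659757] [653.94663874 128.4788699  233.43352115]
85 8 [645.9 650.1 653.9]
100 18 [642.8 647.8 653.1]
115 14 [641.6 645.3 649.3]
130 17 [637.8 642.9 648.7]
145 17 [637.  642.2 647.1]
160 18 [633.5 638.7 643.7]
175 18 [632.5 637.3 642.8]
190 25 [565.2 635.9 643.6]
205 31 [549.2 634.9 643.7]
220 21 [549.2 634.5 644.7]
```

Lid at about 1.43 rad and holding. Next I'll go up, turn, and straddle the tab.

Emit:
step_arm --series '[0,0,25,0,0,0,0,25,0,0,0,0,25,0,0,-9,0,0,0,0,-9,0,0,0,0,-9,-11,0,0.1745,0,-9,-11,0,0.1745,0,0,-11,0,0.1745,0,0,-11,0,0.1745,0,0,-11,0,0.1745,0,0,-11,0,0.1745,0,0,-11,0,0.1745,0,0,-11,0,0.1745,0,0,-11.5,0,0.1745,0,0,0,0,0,0,0,0,0,0,0]'

```text
clock: 12.38
eef_pos: [559.8, 18.9, 289.4]
eef_rot: [3.141, -0.001, -3.116]
wrist_force: [0.0, -0.5, 0.5]
finger_gap: 93.7
finger_force: 0.0
```

```bash
python3 lid.py; python3 - <<'E'
from h import *
print(manip.read_state()['eef_rot'],manip.read_state()['joints'])
i,p,d=cam('wrist'); H,W=d.shape; vv,uu=np.mgrid[:H,:W]; X=pts(i,d,np.c_[uu.ravel(),vv.ravel()]).reshape(H,W,3); z=X[...,2]
m=(z>224)&(z<255)&(abs(X[...,0]-630)<25)&(abs(X[...,1]-18)<45)&(d>0)
if m.sum(): print('tab',m.sum(),np.percentile(X[m],[2,50,98],axis=0).round(1))
m=(z>205)&(z<=222)&(abs(X[...,0]-630)<35)&(abs(X[...,1]-18)<120)
if m.sum(): print('edge',m.sum(),np.percentile(X[m],[2,50,98],axis=0).round(1))
cv2.imwrite('pics/w4.png',p)
E
```

```text
12.375 [559.76436813  18.85701974 289.40248874] [ 0.00743467 -0.53758418  0.52313982]
193 [627.57275429 120.26187143  85.27347633] [653.93387395 126.00120497 220.19781829]
85 8 [644.5 649.7 653.9]
100 17 [642.4 647.7 652.7]
115 15 [641.3 646.7 650.4]
130 17 [638.1 643.6 647.9]
145 18 [637.1 641.7 646.8]
160 16 [633.7 638.6 643.3]
175 20 [632.6 637.4 642.7]
190 17 [629.3 634.6 639.8]
205 19 [628.3 632.8 637.8]
220 10 [627.7 632.  636.8]
[ 3.14149048e+00 -5.83159242e-04 -3.11497185e+00] [-3.16299995e-02  2.85576266e-01  1.40264314e+00  6.85206979e-05
  1.45396136e+00 -1.62905511e+00]
edge 218 [[626.  -60.7 205.1]
 [628.5  25.3 205.9]
 [631.  100.8 207.3]]
```

View pics/w4.png

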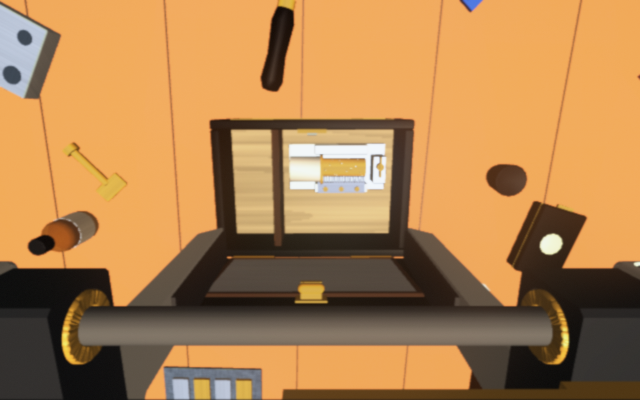

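The wrist view shows the movement squarely in the large compartment at (340,168) and the lid catch at (312,291), centred between the fingers. I'll advance over the tab, descend and grip.

Emit:
step_arm --series '[15,0,0,0,0,20,0,0,0,0,20,0,0,0,0,14.5,0,0,0,0,0,0,-12,0,0,0,0,-14,0,0,0,0,-11,0,0,0,0,0,0,0,0,0,0,0,0.25]' --squeeze 12

```text
clock: 13.6
eef_pos: [629.7, 18.5, 253.5]
eef_rot: [-3.142, 0.001, -3.112]
wrist_force: [-0.1, -0.5, -0.3]
finger_gap: 86.9
finger_force: 0.0
```

Emit:
step_arm --series '[0,0,-1.5,0,0.25,0,0,0,0,0.3,0,0,0,0,0.45,0,0,0,0,0.45,0,0,0,0,0.45,0,0,0,0,0.45,0,0,0,0,0.45]'

```text
clock: 14.48
eef_pos: [629.7, 17.8, 251.6]
eef_rot: [-3.141, 0.0, -3.112]
wrist_force: [0.2, -5.0, 0.3]
finger_gap: 59.7
finger_force: 12.0
```

```bash
python3 lid.py
```

```text
14.475 [629.6726902   17.82051518 251.559085  ] [ 0.19303225 -5.0299676   0.34642461]
192 [627.34279315 120.04382674  85.05926598] [654.1199631  127.16911156 219.23228633]
85 8 [645.9 649.6 654.1]
100 15 [643.1 647.5 652.7]
115 12 [641.3 645.3 649.3]
130 16 [638.3 643.3 648.2]
145 17 [636.9 641.6 647.1]
160 18 [634.  638.5 643.2]
175 20 [632.7 637.3 642.4]
190 16 [631.  636.  639.2]
205 17 [628.2 632.4 637.9]
220 10 [627.4 632.2 636.8]
```

View pics/cur.png

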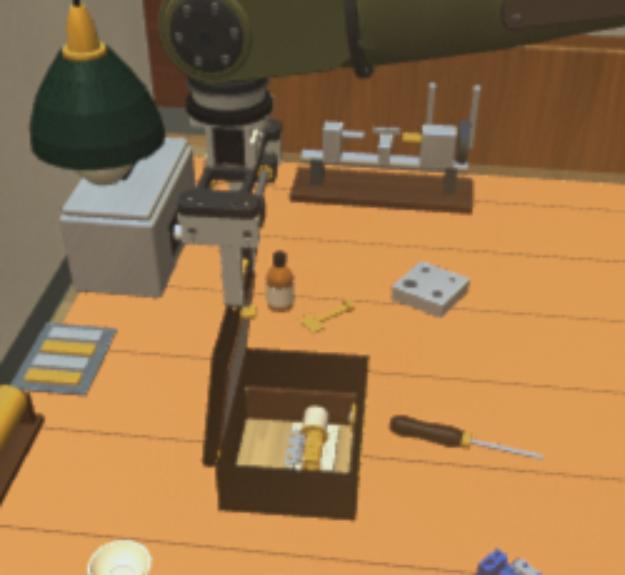

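The tab is gripped (gap 59.7 mm) and the lid is steady. I'll work out the arc.

```bash
python3 - <<'E'
import numpy as np
th=np.r_[np.linspace(1.435,0.09,29)]
x=-166*np.cos(th)+4.5*np.sin(th); z=166*np.sin(th)+4.5*np.cos(th)
dx=np.diff(x);dz=np.diff(z)
print(', '.join(f'{a:.1f}, {a*.03-(.05):.1f}, {b:.1f}, 0, 0.45' for a,b in zip(dx,dz)))
print(dx.sum(),dz.sum())
E
```

```text
-7.9, -0.3, -1.1, 0, 0.45, -7.8, -0.3, -1.4, 0, 0.45, -7.8, -0.3, -1.8, 0, 0.45, -7.7, -0.3, -2.2, 0, 0.45, -7.6, -0.3, -2.5, 0, 0.45, -7.4, -0.3, -2.9, 0, 0.45, -7.3, -0.3, -3.3, 0, 0.45, -7.1, -0.3, -3.6, 0, 0.45, -6.9, -0.3, -3.9, 0, 0.45, -6.7, -0.3, -4.3, 0, 0.45, -6.5, -0.2, -4.6, 0, 0.45, -6.3, -0.2, -4.9, 0, 0.45, -6.1, -0.2, -5.2, 0, 0.45, -5.8, -0.2, -5.5, 0, 0.45, -5.5, -0.2, -5.8, 0, 0.45, -5.2, -0.2, -6.0, 0, 0.45, -4.9, -0.2, -6.3, 0, 0.45, -4.6, -0.2, -6.5, 0, 0.45, -4.3, -0.2, -6.7, 0, 0.45, -4.0, -0.2, -6.9, 0, 0.45, -3.7, -0.2, -7.1, 0, 0.45, -3.3, -0.1, -7.3, 0, 0.45, -3.0, -0.1, -7.4, 0, 0.45, -2.6, -0.1, -7.5, 0, 0.45, -2.2, -0.1, -7.7, 0, 0.45, -1.9, -0.1, -7.8, 0, 0.45, -1.5, -0.1, -7.8, 0, 0.45, -1.1, -0.1, -7.9, 0, 0.45
-146.90930046271708 -145.67935790829358
```

Emit:
step_arm --series '[-7.9,-0.3,-1.1,0,0.45,-7.8,-0.3,-1.4,0,0.45,-7.8,-0.3,-1.8,0,0.45,-7.7,-0.3,-2.2,0,0.45,-7.6,-0.3,-2.5,0,0.45,-7.4,-0.3,-2.9,0,0.45,-7.3,-0.3,-3.3,0,0.45,-7.1,-0.3,-3.6,0,0.45]' --squeeze 25

```text
clock: 15.52
eef_pos: [568.6, 16.0, 232.6]
eef_rot: [-3.141, 0.0, -3.112]
wrist_force: [0.0, -4.9, 0.9]
finger_gap: 59.2
finger_force: 25.0
```

```bash
python3 lid.py; python3 -c "
from h import *
s=manip.read_state();print(s['finger_gap'],s['finger_force'],s['moment'])"
```

```text
15.525 [568.56826653  16.0346533  232.63885038] [ 0.02830295 -4.87432407  0.94106789]
201 [575.92010369 120.02678391  85.13006385] [651.51649353 125.31043761 203.74428016]
85 11 [639.5 644.  651.5]
100 21 [631.9 637.6 645.6]
115 22 [621.1 629.  636.8]
130 19 [614.9 620.2 628. ]
145 18 [603.8 612.1 617. ]
160 21 [596.  603.7 609. ]
175 22 [588.5 595.7 601. ]
190 21 [578.3 585.8 592.9]
205 8 [575.9 579.3 584.6]
59.62477705936537 25.00124305486679 [-0.92823141  0.25933217  0.00833408]
```

Lid at 1.05 rad, as planned. Continuing the arc.

Emit:
step_arm --series '[-6.9,-0.3,-3.9,0,0.45,-6.7,-0.3,-4.3,0,0.45,-6.5,-0.2,-4.6,0,0.45,-6.3,-0.2,-4.9,0,0.45,-6.1,-0.2,-5.2,0,0.45,-5.8,-0.2,-5.5,0,0.45,-5.5,-0.2,-5.8,0,0.45,-5.2,-0.2,-6.0,0,0.45,-4.9,-0.2,-6.3,0,0.45,-4.6,-0.2,-6.5,0,0.45,-4.3,-0.2,-6.7,0,0.45]'

```text
clock: 16.95
eef_pos: [505.9, 14.1, 172.4]
eef_rot: [3.141, -0.0, -3.112]
wrist_force: [-1.0, 6.5, 0.2]
finger_gap: 59.5
finger_force: 25.0
```

```bash
python3 lid.py; python3 -c "
from h import *
s=manip.read_state();print(s['finger_gap'],s['finger_force'],s['moment'])"
```

```text
16.95 [505.87176739  14.06482226 172.41471771] [-0.98891161  6.50619137  0.23632806]
141 [522.82765065 120.00174301  85.24328578] [646.65325733 124.48595339 148.75809561]
85 16 [621.9 633.  644.5]
100 35 [596.1 612.1 628.4]
115 31 [568.9 583.2 599.6]
130 20 [549.8 561.1 572.7]
145 10 [523.9 533.8 543.9]
59.548983260866244 24.999409317970276 [ 1.05380722 -0.26035515  0.01377084]
```

Emit:
step_arm --series '[-4.0,0,-6.9,0,0.45,-3.7,0,-7.1,0,0.45,-3.3,0,-7.3,0,0.45,-3.0,0,-7.4,0,0.45,-2.6,0,-7.5,0,0.45,-2.2,0,-7.7,0,0.45,-1.0,0,-4.0,0,0.45,-1.0,0,-4.0,0,0.45,-0.7,0,-4.0,0,0.45,-0.7,0,-4.0,0,0.45,-0.5,0,-4,0,0.45,0,0,0,0,0.45]'

```text
clock: 18.5
eef_pos: [483.4, 13.6, 108.8]
eef_rot: [-3.141, -0.0, -3.112]
wrist_force: [-1.5, 0.0, -1.1]
finger_gap: 59.7
finger_force: 25.0
```

```bash
cat > top.py <<'E'
from h import *
s=manip.read_state(); print(s['clock'],s['eef_pos'],s['finger_gap'],s['finger_force'])
i,p,d=cam('side'); H,W=d.shape; vv,uu=np.mgrid[:H,:W]; Y=pts(i,d,np.c_[uu.ravel(),vv.ravel()]).reshape(H,W,3)
m=(Y[...,0]>505)&(Y[...,0]<640)&(Y[...,1]>65)&(Y[...,1]<112)&(Y[...,2]>78)&(Y[...,2]<140)
q=Y[m]; A=np.c_[q[:,0]-572,q[:,1]-80,np.ones(len(q))]
c=np.linalg.lstsq(A,q[:,2],rcond=None)[0]; print(len(q),'slope',c,'res',np.std(q[:,2]-A@c))
E
python3 top.py
```

```text
18.5 [483.44098161  13.55841776 108.75583765] 59.74229879444591 25.00038743019104
627 slope [-1.07606084e-01  9.73753459e-04  9.14732399e+01] res 1.2053947148902404
```

Emit:
step_arm --series '[-0.2,0,-2,0,0.45,-0.2,0,-2,0,0.45,-0.2,0,-1.5,0,0.45,0,0,0,0,0.45,0,0,0,0,0.45]'

```text
clock: 19.18
eef_pos: [482.9, 13.6, 103.5]
eef_rot: [-3.141, -0.0, -3.112]
wrist_force: [-2.6, -2.8, -0.9]
finger_gap: 59.5
finger_force: 25.0
```

```bash
python3 top.py
```

```text
19.175 [482.93329863  13.58567938 103.52937347] 59.54185363154635 25.00078707933426
616 slope [-7.58107779e-02 -3.78982028e-04  8.90267588e+01] res 1.1206051343467385
```

Emit:
step_arm --series '[0,0,0,0,0.3,0,0,0,0,0.1,0,0,0,0,0.1,0,0,20,0,0.1,0,0,25,0,0.1,12,1,0,0,1,12,0,0,0,1,0,0,0,0,1,0,0,0,0,1,0,0,0,0,1,0,0,0,0,1,0,0,-10,0,1,0,0,-12,0,1,0,0,0,0,1]'

```text
clock: 20.98
eef_pos: [506.3, 14.7, 125.2]
eef_rot: [3.141, -0.002, -3.112]
wrist_force: [-0.2, -0.2, -1.1]
finger_gap: 0.9
finger_force: 0.0
```

```bash
python3 top.py
```

```text
20.975 [506.30738135  14.70894063 125.21509969] 0.8772220373081717 0.0
627 slope [-6.48656045e-02 -2.94372022e-03  8.82882430e+01] res 1.1586476606138079
```

Lid resting on the roller catch at about 0.07 rad. Pressing gently.

Emit:
step_arm --series '[0,0,-3,0,1,0,0,-2,0,1,0,0,-1,0,1,0,0,-1,0,1,0,0,-1,0,1,0,0,-1,0,1]'

```text
clock: 21.78
eef_pos: [507.0, 14.7, 117.8]
eef_rot: [-3.142, 0.0, -3.112]
wrist_force: [-3.8, -0.0, 8.3]
finger_gap: 0.3
finger_force: 3.8
```

Emit:
step_arm --series '[0,0,-1,0,1,0,0,-1,0,1,0,0,-1,0,1,0,0,-1,0,1,0,0,-1,0,1]'

```text
clock: 22.4
eef_pos: [507.0, 14.7, 112.4]
eef_rot: [-3.142, 0.0, -3.112]
wrist_force: [0.9, 0.7, 0.2]
finger_gap: 0.4
finger_force: 0.0
```

Force fell off, so the catch seems to have snapped. I'll follow down lightly, then withdraw and check.

Emit:
step_arm --series '[0,0,-1,0,1,0,0,-1,0,1,0,0,-1,0,1,0,0,0,0,1]'

```text
clock: 22.9
eef_pos: [506.9, 14.7, 109.5]
eef_rot: [-3.142, -0.0, -3.112]
wrist_force: [-0.2, -0.1, -0.3]
finger_gap: 0.4
finger_force: 0.0
```

Emit:
step_arm --series '[0,0,20,0,1,0,0,40,0,1,0,0,50,0,1,-20,0,30,0,1,-40,0,0,0,1,0,0,0,0,1,0,0,0,0,1]'

```text
clock: 23.78
eef_pos: [447.4, 14.7, 249.7]
eef_rot: [-3.142, 0.001, -3.112]
wrist_force: [0.4, -0.3, -0.5]
finger_gap: 0.4
finger_force: 0.0
```

```bash
python3 top.py; python3 - <<'E'
from h import *
i,p,d=cam('side'); cv2.imwrite('pics/end.png',cv2.resize(p[30:290,190:440],None,fx=2.2,fy=2.2))
H,W=d.shape; vv,uu=np.mgrid[:H,:W]; Y=pts(i,d,np.c_[uu.ravel(),vv.ravel()]).reshape(H,W,3)
for x in (510,560,610,635):
    m=(abs(Y[...,0]-x)<6)&(abs(Y[...,1]-90)<25)&(abs(Y[...,2]-88)<12); print(x,np.median(Y[m][:,2]))
E
```

```text
23.775 [447.38714028  14.65841061 249.72308813] 0.4363091767589333 0.0
631 slope [-3.82210054e-04  6.68377903e-04  8.32572569e+01] res 1.191120088426016
510 83.12926025946012
560 82.96145280334213
610 83.08579292008392
635 83.38731316292171
```

View pics/end.png

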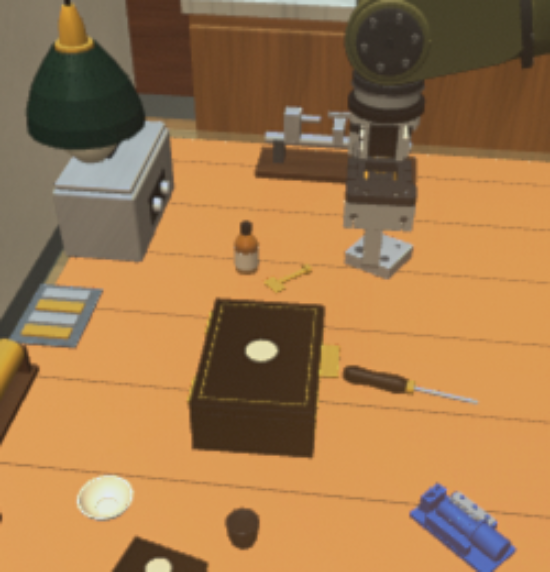

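The lid is flat and shut (slope about 0.000, top at about 83 mm). The tab is at (330,360) in the crop, the other things in view look undisturbed, and the arm is clear.

```bash
python3 -c "
from cell import manip
print(manip.sign_off())"
```

```text
the job is handed in; nothing more can be done
None
```

The silver movement is lying flat in the larger compartment along the hinge, the lid was lowered under control and pressed until its catch snapped, and it measures fully shut; the job is handed in at about 24 s, but the sign-off gave no verdict.

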